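# Slide the carburettor onto the turntable and clamp it

### The arm

A 6-joint arm with a two-finger parallel gripper is mounted at the origin on the work surface. World frame = base frame: x ahead of the robot, y to its left, z up, the work surface at z = 0. Lengths are in m, angles in degrees, forces in N, time in s.
With the tool pointing down it reaches from about 0.375 to 0.9 m from the base axis. Payload 3.1 kg.
Tool frame: the origin (TCP) lies between the finger pads; the fingertips stand 11 mm ahead of it and the grasp point (between the pads) lies 8 mm behind it; z points along the fingers, y is the line along which they close (so a half turn about z gives the same grasp; the last joint's range is limited). The gripper opens to 87 mm and grips with 3 to 60 N. Pads are 19 mm wide; open, the fingers measure 117 mm over their backs; the gripper's body (75 mm by 190 mm) begins 51 mm behind the grasp point.
Start: joints at [56.522, 30.224, 82.088, -0, 67.689, -10.227], TCP at [0.247, 0.574, 0.234] pointing down, gripper open.
Joint ranges: [-176.69, 176.69], [-43.24, 126.21], [12.49, 139.97], [-82, 262], [0, 151.66], [-163.58, 163.58]. Speed limits (degrees/s): [159.86, 159.86, 180, 180, 180, 180].

### API

Orientations are given as a 3x3 rotation matrix whose columns are the frame's x, y, z axes.
In Python, from rig import bot, viewer, workorder, models gives the robot as it stands.
- The arm moves only by the shell command python3 -m jog 'ROWS'. ROWS is JSON, a list of rows, each a list of 7 numbers: the opening, from 0 (shut) to 1 (fully open), then the shift along the tool's x, y, z in m, then the turn, a rotation vector about the tool's x, y, z in degrees. In form: [[claw, x, y, z, ax, ay, az], ...]. A call has 1 to 20 rows; each row is the pose to reach, as a shift and turn from the pose commanded when the call began, along the tool's axes at that moment; what a row does not reach only later rows make up. A row lasts 1/8 s, in which the tool goes at most 62.5 mm and 10.7 degrees, less where a joint would pass 70% of its speed; a pose out of reach is approached as far as the arm can. A call with a gripper value outside its range is refused whole. The fingers move at their own pace and stop on an object; the grip force is fixed at half the most. Time passes only in rows, so rows that repeat a pose let the fingers close. It gives the time, the measured TCP pose, the force, the opening and the grip force at its end, in the units of the state.
- bot.read_state(): the state, without advancing time (a new reading comes with each control period).
- viewer.capture(name): name is "scene" or "side" or "wrist"; returns (picture, depth): 480x640x3 uint8, blue, green, red; 480x640 float32, m along the optical axis (not along the pixel's ray), 0 where there is no reading.
- viewer.camera_info(name): a dict with "fx", "fy", "cx", "cy" (pixels), "world_to_cam" (4x4, takes a point from world to camera coordinates). Camera axes: x right, y down, z forward; pixel columns grow to the right and rows downward; lengths in m; the calibration is good to about 2 mm. A picture is of the moment at which its call begins: read the wrist's pose just before it. camera_info takes no time and is no camera call; for the wrist camera it gives the pose at the moment of the call.
- workorder.hand_in(): hands the job in; it is judged then, once.
Trained networks look in the newest picture that a camera, given by its name, has taken for a name from the list of things; names that differ only in an ending like _2 or _b are one class to them, and where a whole thing is asked for, a point or a joint stands for the part that bears it (a point fixed in the world has none). Each returns a list of dicts, best first, with "p" (0 to 1); they miss things now and then, are a little off and sometimes report something else, mostly with a low value. They report only what shows in the picture. A call takes as long as a camera call. They do not tell look-alikes from the thing itself.
- models.outline_of(camera, thing): "mask" (480x640 bool, what is visible of it).
- models.tip_of(camera, thing): "xyz" ([x, y, z] in m, in world coordinates, good to about 4 mm: a listed point, or the origin of a listed thing).
The state is a dict: "time_s": time; "joint_positions": joint angles; "qvel": joint speeds; "tau": joint torques, N m; "position": TCP position; "tcp_rot": TCP orientation; "force": force on the tool from outside, world axes, zero at the start; "moment": the same for the moment, N m; "opening": opening from 0.0 (shut) to 1.0 (fully open); "grasp_force": force on a finger pad.
Only numpy, scipy, OpenCV 4.12 (cv2) and the standard library are available. Lean on these libraries where they do the work, as an engineer would, in place of code of your own. Each camera call takes 0.05 s, during which the arm holds its last target. There are 200 camera calls.

### The job

Slide the carburettor along the oak ledge and onto the small raised aluminium turntable, without picking it up, until its round bowl stands wholly on the disc with nothing overhanging. Then swing the steel clamp bar down so that its pad rests on top of the carburettor. Leave the spark plugs, the fuel cap and the gap tool where they lie.

Things in the scene. Friction and masses are not known exactly. Their poses are not given: they have to be found in the camera images.
- carb: Black mower carburettor, 59 mm tall, 0.3 kg, upright on its round float bowl (54 mm diameter, 26 mm high, flat underside). Above: a 44 x 42 mm body, flat 48 x 46 mm top, and a throat along its x with flanges (32 mm wide, 26 to 54 mm up) ending at x = +-36 mm. Origin: centre of the bowl's underside, z up. Starts on the oak ledge.
- stand: Fixed oak stand on a base board 130 (x) by 320 (y) by 12 mm. Origin on the bench below the turntable's axis, z up; +y runs from ledge over turntable to clamp post. Ledge: 110 mm wide in x, y = -191 to -41 mm, flat top 61 mm above the bench. Steel clamp post beyond the turntable: y = +76 to +100 mm, 34 mm wide in x, 142 mm tall.
- disc_top (a point): Centre of the top face of the small aluminium turntable disc: 76 mm diameter, 11 mm thick, top 60 mm above the bench (1 mm below the ledge's top), on a thin pedestal, turning freely; a 3 mm gap parts it from the ledge. Axes as the stand's.
- clamp_hinge (a point): Hinge axis of the clamp bar (it lies along the stand's x), 85 mm in +y from the turntable's axis and 132 mm above the bench; axes as the stand's.
- clamp_tip (a point): Free end of the steel clamp bar, on its centre line 104 mm from the hinge. The bar is 20 mm wide and 10 mm thick; a round rubber pad (20 mm diameter, 8 mm thick) is on its underside 85 mm from the hinge. It starts about upright.
- clamp (a joint): Clamp bar angle, rad: 0 = level, pad resting on a carburettor that stands on the disc; 1.57 = upright; stop at 1.9, leaning back. A stiff hinge holds the bar where it is left above about 1.1 rad; lower down it sinks shut by itself. It comes down towards the ledge (the stand's -y).
- plug_a: Bystander: spark plug lying on the bench, white porcelain and steel, 70 mm long along its x, 20 mm thick; origin under the middle.
- plug_b: Bystander: a second spark plug, the same.
- fuel_cap: Bystander: blue plastic fuel cap, 54 mm diameter, 26 mm high, origin under its centre.
- gap_tool: Bystander: flat steel gap tool, body 75 x 20 x 10 mm with blades sticking out at +x, origin under the body's centre.
There are look-alikes about, which are no part of the job. What is meant by the carb is not pink, red or turquoise, and is the smaller of those in its own colour.

How it is judged (in metres and radians):
On the way, in this order (a step that is already met when the one before it is completed fails the run):
1. the carburettor stands upright with its bowl wholly on the turntable disc while the clamp is still up (horizontal distance between carb and disc_top below 0.011 m and z of carb in the frame of disc_top between -0.004 and 0.004 m and angle between carb's own z axis and vertical below 0.06 rad and value of joint clamp above 1 rad), for 0.2 s.
2. the clamp bar is down with its pad on the carburettor (value of joint clamp between -0.06 and 0.06 rad and contact force between clamp and carb above 0.2 N), for 0.2 s.
At the end, for the whole second after the job is handed in: The carburettor rests upright (within 0.06 rad) on the turntable disc, bowl centre within 11 mm of the disc's axis (nothing overhangs), underside within 4 mm of the disc's top; the clamp bar is level (within 0.06 rad) with its pad resting on the carburettor (all of step 2 and horizontal distance between carb and disc_top below 0.011 m and z of carb in the frame of disc_top between -0.004 and 0.004 m and angle between carb's own z axis and vertical below 0.06 rad and linear speed of carb below 0.01 m/s); the robot touches nothing.
It fails at once if the carburettor is picked up (over 13 mm above the disc's top) (z of carb in the frame of disc_top above 0.013 m).
It fails at once if a bystander (spark plug, fuel cap or gap tool) is moved more than 30 mm (distance of any of plug_a, plug_b, fuel_cap, gap_tool from where it was at the start of the episode above 0.03 m).
It also fails if it takes over 54 s, if anything falls off the work surface, if the arm or the gripper's body presses on something with over 40 N, if the wrist force passes 120 N, or if a joint passes its speed limit or range.

## Working session

There is one attempt and no reset: what is moved stays moved. The work goes in short steps, Python scripts to look and compute and a shell command to move; the robot and the scene stay as the last step left them, time stands still between calls to the robot, and variables do not carry over. Pictures are saved under pics/ and viewed, at most 10 in all, crops included, and the job is handed in when it is done.

```bash
ls; mkdir -p pics; cat > h.py <<'E'
import numpy as np, cv2
from rig import bot, viewer, workorder, models
def cap(n):
    return viewer.capture(n)
def w(n,u,v,d,info=None):
    i=info or viewer.camera_info(n)
    pc=np.array([(u-i["cx"])/i["fx"]*d,(v-i["cy"])/i["fy"]*d,d,1])
    return (np.linalg.inv(i["world_to_cam"])@pc)[:3]
E
python3 - <<'E'
from h import *
for n in ("scene","side"):
    p,d=cap(n); cv2.imwrite(f"pics/{n}0.png",p); np.save(f"{n}d.npy",d)
    for t in ("carb","disc_top","clamp_hinge","clamp_tip","stand","plug_a","fuel_cap","gap_tool"):
        print(n,t,[(np.round(r["xyz"],3).tolist(),round(r["p"],2)) for r in models.tip_of(n,t)])
print(bot.read_state())
E
```

```text
pics
scene carb [([0.416, -0.109, 0.002], 0.92), ([0.551, -0.29, 0.001], 0.89), ([0.4, -0.234, 0.001], 0.87), ([0.562, -0.003, 0.06], 0.74), ([0.56, -0.122, 0.063], 0.69), ([0.694, -0.245, -0.002], 0.66)]
scene disc_top [([0.561, 0.0, 0.061], 0.88)]
scene clamp_hinge [([0.555, 0.088, 0.128], 0.59)]
scene clamp_tip [([0.55, 0.104, 0.236], 0.77), ([0.679, 0.088, 0.001], 0.42)]
scene stand [([0.556, -0.0, 0.0], 0.9)]
scene plug_a [([0.684, -0.018, 0.002], 0.83), ([0.434, 0.047, -0.001], 0.74)]
scene fuel_cap [([0.681, -0.118, -0.003], 0.88), ([0.56, -0.123, 0.061], 0.73)]
scene gap_tool [([0.678, 0.088, -0.0], 0.84)]
side carb [([0.561, -0.122, 0.063], 0.75), ([0.552, -0.294, -0.0], 0.7), ([0.694, -0.246, 0.004], 0.69), ([0.414, -0.11, -0.002], 0.62), ([0.401, -0.237, 0.001], 0.62)]
side disc_top [([0.555, -0.003, 0.057], 0.85)]
side clamp_hinge [([0.554, 0.086, 0.133], 0.93)]
side clamp_tip [([0.555, 0.102, 0.233], 0.58)]
side stand [([0.56, 0.001, 0.001], 0.55)]
side plug_a [([0.686, -0.022, 0.002], 0.84), ([0.435, 0.046, -0.001], 0.64)]
side fuel_cap [([0.681, -0.12, 0.001], 0.57)]
side gap_tool [([0.676, 0.082, 0.004], 0.77)]
{'time_s': 0.9, 'joint_positions': array([ 5.65224484e+01,  3.02215596e+01,  8.20860621e+01, -1.75634285e-03,
        6.76907449e+01, -1.02272326e+01]), 'qvel': array([-0.02623803,  0.01130608, -0.00099208,  0.08791136, -0.07847941,
        0.02606917]), 'tau': array([-1.03427777e-05, -4.39989102e+01, -1.76989335e+01,  6.33702124e-02,
        5.03519678e-02, -2.14946789e-05]), 'position': array([0.24668963, 0.57423874, 0.2335784 ]), 'tcp_rot': array([[-9.18793605e-01,  3.94738281e-01,  3.93804015e-05],
       [ 3.94738281e-01,  9.18793605e-01,  8.13582502e-06],
       [-3.29709395e-05,  2.30200960e-05, -9.99999999e-01]]), 'force': array([-0.31372273, -0.33955126, -0.37648382]), 'moment': array([-0.02832218, -0.01235094, -0.02294445]), 'grasp_force': 0.0, 'opening': 1.00111363717758}
```

View pics/scene0.png

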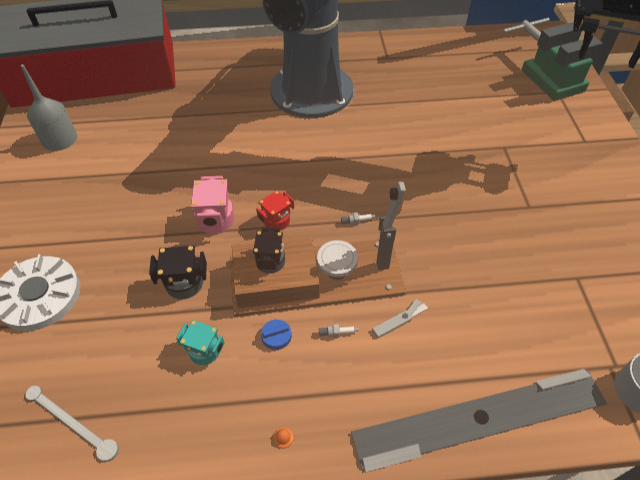

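View pics/side0.png

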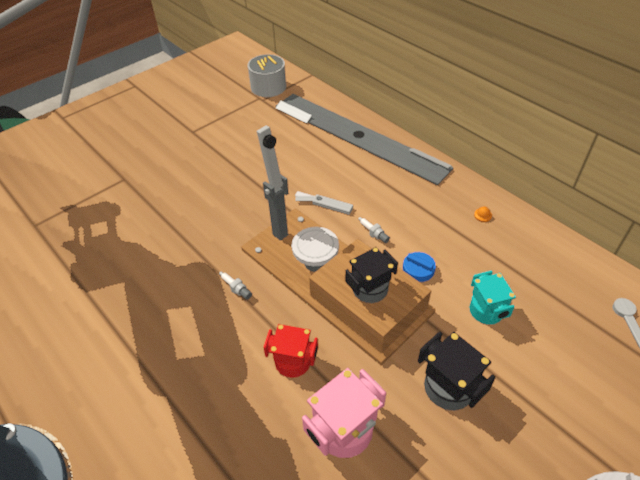

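The carb on the ledge is the small black one, near (0.56, -0.122), scene pixel (268,250). The disc is at scene pixel (337,258) and the clamp is upright at (390,225). I'll go above the stand for a close look.

```bash
python3 -m jog '[[1,0,0,-0.06,0,0,0],[1,0,0,-0.126,0,0,10],[1,-0.554,-0.496,-0.126,0,0,66.7],[1,-0.554,-0.496,-0.126,0,0,66.7],[1,-0.554,-0.496,-0.126,0,0,66.7],[1,-0.554,-0.496,-0.126,0,0,66.7],[1,-0.554,-0.496,-0.126,0,0,66.7],[1,-0.554,-0.496,-0.126,0,0,66.7],[1,-0.554,-0.496,-0.126,0,0,66.7],[1,-0.554,-0.496,-0.126,0,0,66.7],[1,-0.554,-0.496,-0.126,0,0,66.7],[1,-0.554,-0.496,-0.126,0,0,66.7],[1,-0.554,-0.496,-0.126,0,0,66.7],[1,-0.554,-0.496,-0.126,0,0,66.7],[1,-0.554,-0.496,-0.126,0,0,66.7],[1,-0.554,-0.496,-0.126,0,0,66.7]]'
python3 - <<'E'
from h import *
i=viewer.camera_info("wrist"); p,d=cap("wrist"); cv2.imwrite("pics/w0.png",p)
M=np.linalg.inv(i["world_to_cam"]);print(M.round(3),i["fx"],i["cx"],i["cy"])
for t in ("carb","disc_top","clamp_hinge","clamp_tip","stand"):
    print(t,[(np.round(r["xyz"],3).tolist(),round(r["p"],2)) for r in models.tip_of("wrist",t)])
np.savez("w0.npz",d=d,M=M,p=p)
# world cloud
v,u=np.mgrid[0:480,0:640]; 
P=np.stack([(u-i["cx"])/i["fx"]*d,(v-i["cy"])/i["fy"]*d,d],-1)@M[:3,:3].T+M[:3,3]
z=P[...,2]; ok=(d>0)
for lo,hi,n in ((.054,.067,"ledge+disc"),(.113,.128,"carbtop")):
    m=(ok&(z>lo)&(z<hi)).astype(np.uint8)
    nn,l,s,c=cv2.connectedComponentsWithStats(m)
    for k in range(1,nn):
        if s[k,4]>300:
            q=P[l==k]; r=cv2.minAreaRect(q[:,:2].astype(np.float32)*1000); print(n,s[k],np.median(q,0).round(4),r)
E
```

```text
time_s: 2.9
position: [0.5593, -0.0998, 0.3592]
tcp_rot: [[-0.0, 1.0, -0.001], [1.0, 0.0, 0.001], [0.001, -0.001, -1.0]]
force: [-0.1, 0.4, 0.0]
opening: 0.999
grasp_force: 0.0
[[ 1.    -0.    -0.001  0.56 ]
 [-0.    -0.97  -0.242 -0.034]
 [-0.001  0.242 -0.97   0.511]
 [ 0.     0.     0.     1.   ]] 356.07386390922875 320.24272916574444 239.26223282874483
carb [([0.562, -0.124, 0.064], 0.79), ([0.692, -0.248, 0.001], 0.76), ([0.414, -0.105, -0.001], 0.74), ([0.394, -0.234, -0.001], 0.7), ([0.548, -0.294, -0.002], 0.65), ([0.554, 0.085, 0.135], 0.45)]
disc_top [([0.561, 0.002, 0.061], 0.92)]
clamp_hinge [([0.553, 0.085, 0.132], 0.76)]
clamp_tip []
stand [([0.561, -0.003, -0.001], 0.74), ([0.552, 0.085, 0.135], 0.38)]
ledge+disc [ 290   89   63   66 3222] [0.5605 0.0006 0.0612] ((560.469482421875, -0.5935897827148438), (74.71798706054688, 75.06674194335938), 89.99146270751953)
ledge+disc [ 278  155   91  119 7398] [ 0.5694 -0.0933  0.062 ] ((565.5952758789062, -116.16800689697266), (110.19792175292969, 149.84658813476562), 2.7116856575012207)
ledge+disc [ 184  181   51   55 1416] [ 0.4158 -0.1065  0.0598] ((413.01513671875, -103.67314910888672), (46.33307647705078, 59.614234924316406), 35.06809616088867)
carbtop [ 288  209   66   46 2062] [ 0.5594 -0.1226  0.1207] ((559.8848876953125, -123.22413635253906), (46.16985321044922, 72.07638549804688), 80.12751007080078)
```

View pics/w0.png

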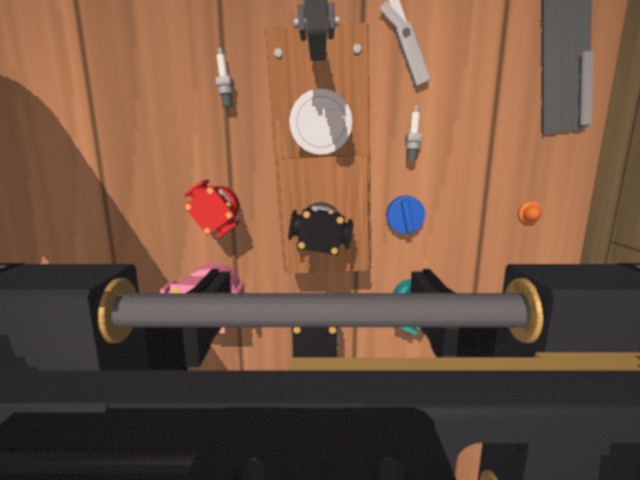

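The wrist picture shows the carb at pixel (320,230), with its throat turned about -10°. The disc is at (320,121). The ledge measures 110x150 mm at z=0.061 with a stand yaw of about 2.6°, and the carb top is at 0.1207, all of which fits the text. I'll grip the flange ends along the throat, which keeps the gripper clear of the post.

```bash
python3 -m jog '[[1,-0.0234,0.0007,0.06,0,0,9.9],[1,-0.0234,0.0007,0.12,0,0,9.9],[1,-0.0234,0.0007,0.17,0,0,9.9],[1,-0.0234,0.0007,0.2,0,0,9.9],[1,-0.0234,0.0007,0.215,0,0,9.9],[1,-0.0234,0.0007,0.23,0,0,9.9],[1,-0.0234,0.0007,0.24,0,0,9.9],[1,-0.0234,0.0007,0.25,0,0,9.9],[1,-0.0234,0.0007,0.26,0,0,9.9],[1,-0.0234,0.0007,0.266,0,0,9.9],[1,-0.0234,0.0007,0.266,0,0,9.9]]'
```

```text
time_s: 4.58
position: [0.5603, -0.1235, 0.0931]
tcp_rot: [[0.171, 0.985, -0.001], [0.985, -0.171, 0.0], [0.0, -0.001, -1.0]]
force: [0.2, 0.2, 0.1]
opening: 1.0
grasp_force: 0.0
```

```bash
python3 -m jog '[[0.8,0,0,0,0,0,0],[0.7,0,0,0,0,0,0],[0.7,0,0,0,0,0,0],[0.7,0,0,0,0,0,0]]'
python3 - <<'E'
from h import *
p,d=cap("side"); p2,_=cap("scene"); 
cv2.imwrite("pics/g0.png",np.hstack([cv2.resize(p[180:380,260:460],(400,400)),cv2.resize(p2[160:310,200:350],(400,400))]))
E
```

```text
time_s: 5.08
position: [0.5601, -0.1234, 0.0938]
tcp_rot: [[0.171, 0.985, -0.001], [0.985, -0.171, 0.0], [0.0, -0.001, -1.0]]
force: [-2.3, 1.1, 2.8]
opening: 0.823
grasp_force: 30.0
```

View pics/g0.png

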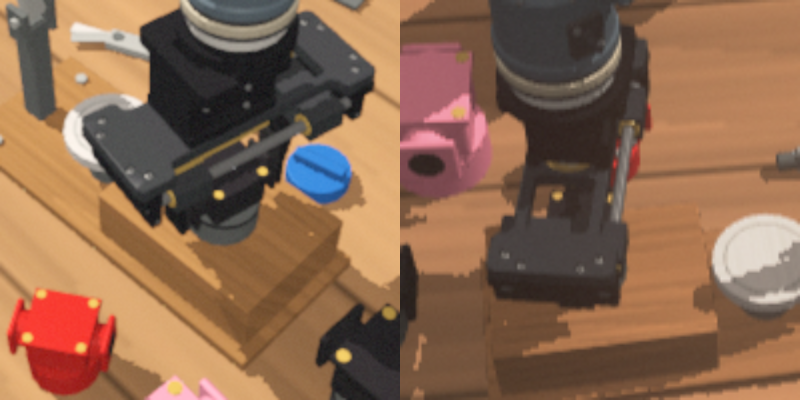

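The picture shows the gripper over the carb, which is still standing on the ledge. The opening is 71.6 mm, which matches the flange span. Now the slide.

```bash
python3 -m jog '[[0.7,0.010,-0.0017,0,0,0,0],[0.7,0.020,-0.0034,0,0,0,0],[0.7,0.030,-0.0051,0,0,0,0],[0.7,0.040,-0.0069,0,0,0,0],[0.7,0.050,-0.0086,0,0,0,0],[0.7,0.060,-0.0103,0,0,0,0],[0.7,0.070,-0.012,0,0,0,0],[0.7,0.080,-0.0137,0,0,0,0],[0.7,0.090,-0.0154,0,0,0,0],[0.7,0.100,-0.0171,0,0,0,0],[0.7,0.108,-0.0185,0,0,0,0],[0.7,0.115,-0.0197,0,0,0,0],[0.7,0.119,-0.0204,0,0,0,0],[0.7,0.1213,-0.0208,0,0,0,0],[0.7,0.1213,-0.0208,0,0,0,0],[0.7,0.1213,-0.0208,0,0,0,0]]'
python3 - <<'E'
from h import *
p,d=cap("side"); p2,_=cap("scene"); 
for n in ("side","scene"):
    print([(np.round(r["xyz"],3).tolist(),round(r["p"],2)) for r in models.tip_of(n,"carb") if r["xyz"][2]>.03])
cv2.imwrite("pics/g1.png",np.hstack([cv2.resize(p[130:330,230:430],(400,400)),cv2.resize(p2[180:330,260:410],(400,400))]))
E
```

```text
time_s: 7.18
position: [0.5603, -0.0004, 0.0931]
tcp_rot: [[0.171, 0.985, -0.001], [0.985, -0.171, 0.001], [0.0, -0.002, -1.0]]
force: [-0.0, 0.1, -3.3]
opening: 0.822
grasp_force: 30.0
[([0.561, 0.003, 0.06], 0.68)]
[]
```

View pics/g1.png

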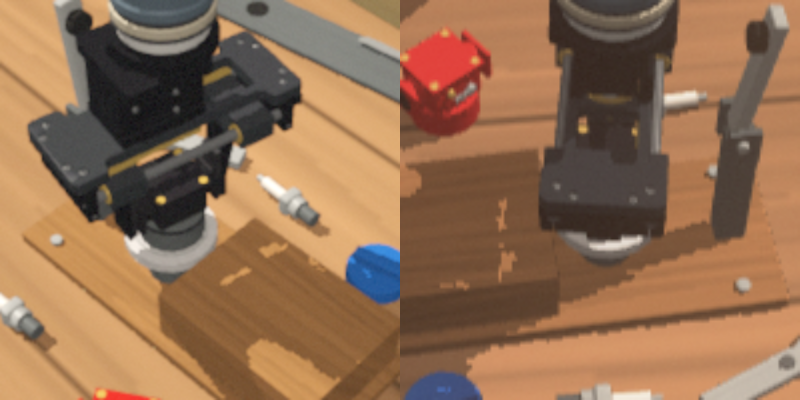

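The bowl stands within the disc's rim, and the clamp is still up. I'll open the gripper, rise straight up and check from above.

```bash
python3 -m jog '[[0.85,0,0,0,0,0,0],[0.9,0,0,0,0,0,0],[1,0,0,0,0,0,0],[1,0,0,0,0,0,0],[1,0,0,-0.01,0,0,0],[1,0,0,-0.03,0,0,0],[1,0,0,-0.08,0,0,0],[1,0,0,-0.14,0,0,0],[1,0,0,-0.2,0,0,0],[1,-0.098,0.017,-0.26,0,0,0],[1,-0.098,0.017,-0.26,0,0,0],[1,-0.098,0.017,-0.26,0,0,0],[1,-0.098,0.017,-0.26,0,0,0]]'
cat > chk.py <<'E'
from h import *
def chk():
    i=viewer.camera_info("wrist"); p,d=cap("wrist"); M=np.linalg.inv(i["world_to_cam"])
    v,u=np.mgrid[0:480,0:640]
    P=np.stack([(u-i["cx"])/i["fx"]*d,(v-i["cy"])/i["fy"]*d,d],-1)@M[:3,:3].T+M[:3,3]
    z=P[...,2]; near=(d>0)&(np.hypot(P[...,0]-.56,P[...,1])<.055)
    for lo,hi,n in ((.055,.067,"disc"),(.113,.128,"carbtop")):
        q=P[near&(z>lo)&(z<hi)]; print(n,len(q),np.median(q,0).round(4),cv2.minAreaRect(q[:,:2].astype(np.float32)*1000))
    for t in ("carb","disc_top","clamp_tip","clamp_hinge"):
        print(t,[(np.round(r["xyz"],3).tolist(),round(r["p"],2)) for r in models.tip_of("wrist",t) if r["xyz"][2]>.03])
    return p
if __name__=="__main__":
    p=chk(); s=cap("side")[0]
    print([np.round(r["xyz"],3).tolist() for r in models.tip_of("side","clamp_tip")])
    import sys; cv2.imwrite(sys.argv[1],np.hstack([cv2.resize(p[0:260,200:460],(400,400)),cv2.resize(s[110:310,220:420],(400,400))]))
E
python3 chk.py pics/c1.png
```

```text
time_s: 9.0
position: [0.5601, -0.0994, 0.3534]
tcp_rot: [[0.172, 0.985, -0.001], [0.985, -0.172, 0.001], [0.001, -0.001, -1.0]]
force: [0.6, 0.9, -0.4]
opening: 0.999
grasp_force: 0.0
disc 1119 [ 0.5609 -0.0328  0.0614] ((559.8564453125, -8.795944213867188), (71.37196350097656, 92.19761657714844), 1.1375819444656372)
carbtop 2577 [ 5.618e-01 -5.000e-04  1.198e-01] ((561.4283447265625, -0.8652877807617188), (45.291259765625, 71.49759674072266), 80.14102172851562)
carb [([0.562, -0.002, 0.06], 0.83)]
disc_top []
clamp_tip []
clamp_hinge [([0.554, 0.087, 0.132], 0.91)]
[[0.551, 0.103, 0.233]]
```

View pics/c1.png

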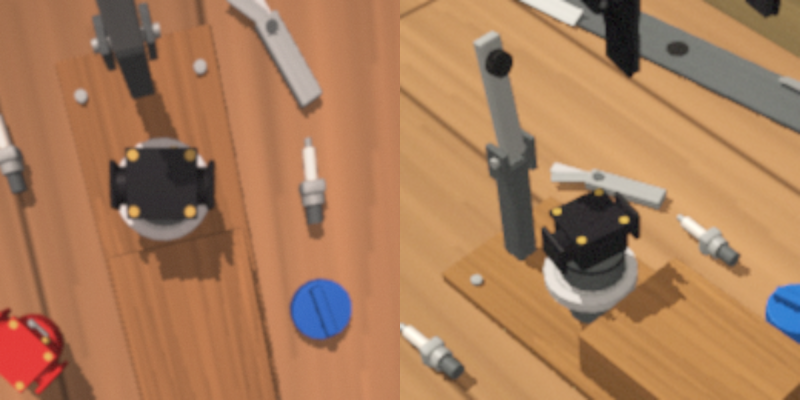

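The carb sits about 1 mm off the disc's centre at the right height, and the clamp leans back at about 1.75 rad. I'll close the fingers and go over the clamp to its far side, behind the bar.

```bash
python3 -m jog '[[0,0.2447,-0.0482,0,0,0,-12.5],[0,0.2447,-0.0482,0,0,0,-12.5],[0,0.2447,-0.0482,0,0,0,-12.5],[0,0.2447,-0.0482,0,0,0,-12.5],[0,0.2447,-0.0482,0,0,0,-12.5],[0,0.2447,-0.0482,0,0,0,-12.5],[0,0.2447,-0.0482,0.05,0,0,-12.5],[0,0.2447,-0.0482,0.1,0,0,-12.5],[0,0.2447,-0.0482,0.147,0,0,-12.5],[0,0.2447,-0.0482,0.147,0,0,-12.5],[0,0.2447,-0.0482,0.147,0,0,-12.5]]'
python3 - <<'E'
from h import *
s=cap("side")[0]; c=cap("scene")[0]
cv2.imwrite("pics/p1.png",np.hstack([cv2.resize(s[70:270,180:380],(400,400)),cv2.resize(c[130:330,290:490],(400,400))]))
E
```

```text
time_s: 10.72
position: [0.5568, 0.1483, 0.2081]
tcp_rot: [[-0.045, 0.999, 0.003], [0.999, 0.045, 0.0], [-0.0, 0.003, -1.0]]
force: [0.5, 0.0, 1.1]
opening: 0.001
grasp_force: 0.0
```

View pics/p1.png

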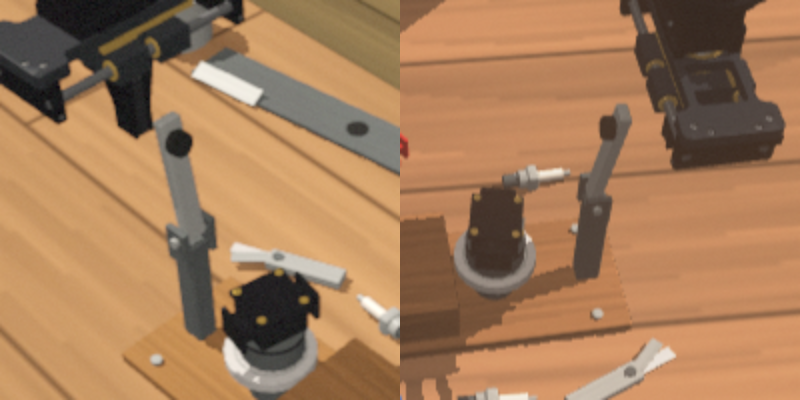

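The closed fingers are behind the bar and the pad faces the ledge. Now I push towards the ledge.

```bash
python3 -m jog '[[0,-0.015,0,0,0,0,0],[0,-0.025,0,0,0,0,0],[0,-0.033,0,0,0,0,0],[0,-0.041,0,0,0,0,0],[0,-0.049,0,0,0,0,0],[0,-0.057,0,0,0,0,0],[0,-0.065,0,0,0,0,0],[0,-0.073,0,0,0,0,0],[0,-0.081,0,0,0,0,0],[0,-0.089,0,0,0,0,0],[0,-0.097,0,0,0,0,0],[0,-0.105,0,0,0,0,0],[0,-0.105,0,0,0,0,0],[0,-0.105,0,0,0,0,0]]'
```

```text
time_s: 12.58
position: [0.5601, 0.0443, 0.2066]
tcp_rot: [[-0.046, 0.999, -0.0], [0.999, 0.046, -0.0], [-0.0, -0.0, -1.0]]
force: [-0.4, 0.4, -0.1]
opening: 0.006
grasp_force: 0.0
```

```bash
python3 -m jog '[[0,-0.105,0,-0.05,0,0,0],[0,-0.105,0,-0.1,0,0,0],[0,-0.15,0,-0.13,0,0,0],[0,-0.15,0,-0.14,0,0,0],[0,-0.15,0,-0.14,0,0,0],[0,-0.15,0,-0.14,0,0,0],[0,-0.15,0,-0.14,0,0,0],[0,-0.15,0,-0.14,0,0,0]]'; python3 chk.py pics/c2.png
```

```text
time_s: 13.58
position: [0.5666, -0.1044, 0.3455]
tcp_rot: [[-0.047, 0.999, -0.002], [0.999, 0.047, 0.001], [0.001, -0.002, -1.0]]
force: [-0.7, -0.1, -1.1]
opening: 0.008
grasp_force: 0.0
disc 1112 [ 0.5594 -0.0349  0.0614] ((560.3309936523438, -9.668235778808594), (71.72989654541016, 89.84618377685547), 1.133406162261963)
carbtop 1881 [ 0.5685 -0.0041  0.1196] ((561.640380859375, -0.7542152404785156), (46.044227600097656, 71.85252380371094), 79.96253967285156)
carb [([0.565, 0.001, 0.062], 0.8)]
disc_top []
clamp_tip [([0.56, -0.015, 0.17], 0.81)]
clamp_hinge [([0.556, 0.085, 0.131], 0.69)]
[[0.56, -0.016, 0.155]]
```

View pics/c2.png

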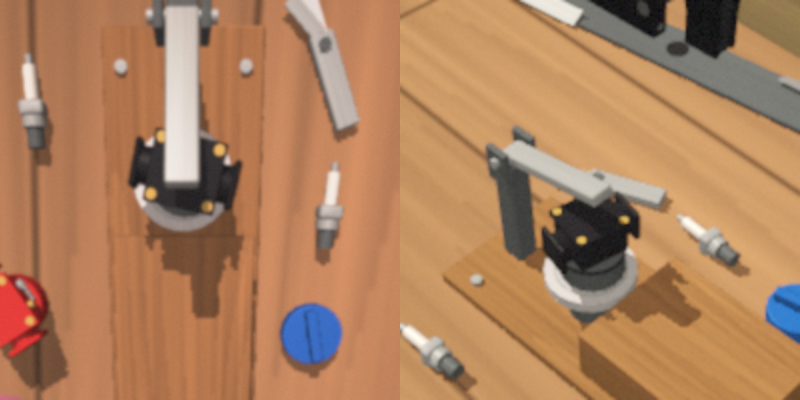

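The bar is sinking by itself (tip at 0.170, then 0.155). I'll wait, then check again.

```bash
python3 -m jog '[[0,0,0,0,0,0,0],[0,0,0,0,0,0,0],[0,0,0,0,0,0,0],[0,0,0,0,0,0,0],[0,0,0,0,0,0,0],[0,0,0,0,0,0,0],[0,0,0,0,0,0,0],[0,0,0,0,0,0,0],[0,0,0,0,0,0,0],[0,0,0,0,0,0,0],[0,0,0,0,0,0,0],[0,0,0,0,0,0,0],[0,0,0,0,0,0,0],[0,0,0,0,0,0,0],[0,0,0,0,0,0,0],[0,0,0,0,0,0,0]]'; python3 chk.py pics/c3.png
python3 - <<'E'
from h import *
i=viewer.camera_info("wrist"); p,d=cap("wrist"); M=np.linalg.inv(i["world_to_cam"])
v,u=np.mgrid[0:480,0:640]
P=np.stack([(u-i["cx"])/i["fx"]*d,(v-i["cy"])/i["fy"]*d,d],-1)@M[:3,:3].T+M[:3,3]
m=(d>0)&(abs(P[...,0]-.558)<.007)&(P[...,1]>-.025)&(P[...,1]<.06)&(P[...,2]>.128)&(P[...,2]<.2)
q=P[m];a=np.polyfit(q[:,1],q[:,2],1);print("bar top slope rad",-a[0],"z at tip",np.polyval(a,-.015),len(q))
E
```

```text
time_s: 15.92
position: [0.567, -0.1053, 0.3465]
tcp_rot: [[-0.046, 0.999, -0.0], [0.999, 0.046, 0.0], [0.0, -0.0, -1.0]]
force: [-0.5, 0.2, -0.3]
opening: 0.008
grasp_force: 0.0
disc 1107 [ 0.5599 -0.0346  0.0614] ((560.3682250976562, -9.67453384399414), (72.17549133300781, 89.63249969482422), 2.390799045562744)
carbtop 1797 [ 0.5708 -0.0021  0.1197] ((561.6085205078125, -0.7664737701416016), (46.140380859375, 71.85543060302734), 80.269775390625)
carb [([0.564, -0.002, 0.061], 0.58)]
disc_top []
clamp_tip [([0.56, -0.021, 0.136], 0.56)]
clamp_hinge [([0.554, 0.083, 0.134], 0.83)]
[[0.563, -0.016, 0.13], [0.681, -0.123, 0.001]]
bar top slope rad -0.0037593201637908555 z at tip 0.13774991173564086 1353
```

View pics/c3.png

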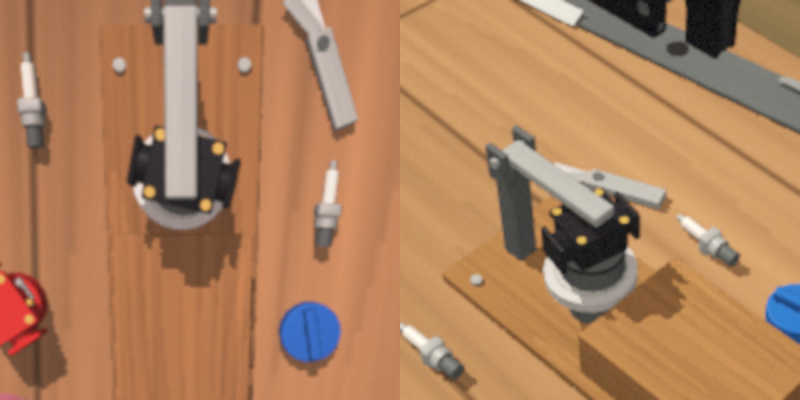

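The bar is level (slope -0.004 rad) with its pad on the carb. The carb is centred and the robot is clear, so I'm handing in.

```bash
python3 -c "
from rig import workorder
print(workorder.hand_in())"
```

```text
the job is handed in; nothing more can be done
None
```

I slid the carburettor onto the turntable, about 1 mm off its centre, swung the clamp bar down level with its pad on top, and handed the job in with the bystanders untouched; the hand-in call returned no verdict.

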